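# Clip the stencil plate on the light box and switch its lamp on

## Robot

A 6-joint arm with a two-finger parallel gripper is mounted at the origin on the work surface. World frame = base frame: x ahead of the robot, y to its left, z up, the work surface at z = 0. Lengths are in m, angles in degrees, forces in N, time in s.
With the tool pointing down it reaches from about 0.3 to 0.825 m from the base axis. Payload 5.4 kg.
Tool frame: the origin (TCP) lies on the centre line of the jaws, within the pads' length; the fingertips stand ahead of it and the grasp point (between the pads) lies 2 mm behind it (ctrl.tcp_to_tips is the z of the fingertips in the tool frame, in m); z points along the fingers, y is the line along which they close (so a half turn about z gives the same grasp; the last joint's range is limited). The gripper opens to 92 mm and grips with 3 to 60 N. Pads are 20 mm wide; open, the fingers measure 128 mm over their backs; the gripper's body (75 mm by 189 mm) begins 69 mm behind the grasp point.
Start: joints at [63.134, 9.076, 91.501, -0, 79.423, -12.038], TCP at [0.147, 0.556, 0.232] pointing down, gripper open.
Joint ranges: [-166.64, 166.64], [-54.1, 131.32], [10.49, 154.53], [-73.88, 253.88], [9.74, 151.15], [-171.62, 171.62]. Speed limits (degrees/s): [147.25, 147.25, 180, 180, 180, 180].

## Interface

Orientations are given as [roll, pitch, yaw] about the fixed x, y, z axes, in that order (R = Rz(yaw) Ry(pitch) Rx(roll)).
In Python, from bench import ctrl, optics gives the robot as it stands.
- The arm moves only by the tool arm_command, never from a script. Its argument "plan" is a list of rows, each a list of 2 entries, a list of its own where there are three numbers: the shift along the tool's x, y, z as a fraction of full scale, then the turn, a rotation vector about the tool's x, y, z as a fraction of full scale. In form: [[[x, y, z], [ax, ay, az]], ...]. A call has 1 to 12 rows; each row is the pose to reach, as a shift and turn from the pose commanded when the call began, along the tool's axes at that moment; what a row does not reach only later rows make up. Full scale, the value 1, is 0.2 m for a shift and pi/2 rad for a turn. A row lasts 1/8 s, in which the tool goes at most 62.5 mm and 10.7 degrees, less where a joint would pass 70% of its speed; a pose out of reach is approached as far as the arm can. A call with a number of a shift or a turn outside -1 to 1 is refused whole. A call with a gripper value outside its range is refused whole. "grip" is the opening, from 0 (shut) to 1 (fully open), set as the call begins (left out, the last holds). The fingers move at their own pace and stop on an object; the grip force is fixed at half the most. Time passes only in rows, so rows that repeat a pose let the fingers close. It gives the time, the measured TCP pose, the force, the opening and the grip force at its end, in the units of the state.
- ctrl.read_state(): the state, without advancing time (a new reading comes with each control period).
- optics.capture(name): name is "scene" or "top" or "wrist"; returns the picture (384x512x3 uint8, red, green, blue); there is no depth.
- optics.get_calibration(name): a dict with "K" (3x3 intrinsics, pixels), "rvec" (rotation vector, rad) and "tvec" (3), from world to camera coordinates, as OpenCV has them; the wrist camera has in their place "hand_eye" (4x4, takes a point from camera to tool coordinates, whose origin is the TCP and whose axes are the flange's). Camera axes: x right, y down, z forward; pixel columns grow to the right and rows downward; lengths in m; the calibration is good to about 2 mm. A picture is of the moment at which its call begins: read the wrist's pose just before it. get_calibration takes no time and is no camera call.
- ctrl.close_job(): hands the job in; it is judged then, once.
Trained networks look in the newest picture that a camera, given by its name, has taken for a name from the list of things; names that differ only in an ending like _2 or _b are one class to them, and where a whole thing is asked for, a point or a joint stands for the part that bears it (a point fixed in the world has none). Each returns a list of dicts, best first, with "conf" (0 to 1); they miss things now and then, are a little off and sometimes report something else, mostly with a low value. They report only what shows in the picture. A call takes as long as a camera call. They do not tell look-alikes from the thing itself.
- optics.search_frame(camera, label): "bbox" ([centre column, centre row, width, height] in pixels, round what is visible of it).
- optics.trace(camera, label): "mask" (384x512 bool, what is visible of it) and "bbox" ([centre column, centre row, width, height] in pixels, round what is visible of it).
The state is a dict: "clock": time; "joint_positions": joint angles; "qvel": joint speeds; "joint_efforts": joint torques, N m; "ee_pos": TCP position; "orientation": TCP orientation; "contact_force": force on the tool from outside, world axes, zero at the start; "wrist_torque": the same for the moment, N m; "width": opening from 0.0 (shut) to 1.0 (fully open); "finger_force": force on a finger pad.
Only numpy, scipy, OpenCV 4.12 (cv2) and the standard library are available. Lean on these libraries where they do the work, as an engineer would, in place of code of your own. Each camera call takes 0.05 s, during which the arm holds its last target. There are 200 camera calls.

## Task

On the tracing light box, push the spring clip round its pivot screw until its tip is well onto the stencil plate and holds it down, leaving the plate in its corner stops. Only then switch the lamp on by flipping the bat toggle on the switch box over its centre to the opposite side. Leave the dimmer box, the paint jar and the brush pot where they are.

Things in the scene. Friction and masses are not known exactly. Their poses are not given: they have to be found in the camera images.
- light_box: Fixed aluminium tracing light box, 260 (x) x 240 (y) x 45 mm high; origin at the centre of its underside. Two dark corner stops, 5 mm high, stand on its top along the plate's -x and +y edges. The clip's pivot screw stands near its -x, -y corner. Small head screws mark the corners.
- plate: Loose grey stencil plate, 150 (x) x 110 (y) x 5 mm, with a 50 mm square window (x 10 to 60, y -15 to 35 mm) that the clip's foot never crosses, 0.16 kg, lying flat on the light box within 3 mm of the corner stops; origin at the centre of its underside, axes nearly those of the light box. Its free -y edge is the one the clip goes over.
- clip_pivot (a point): The clip's vertical pivot axis, at the height of the clip's strip, 60 mm above the table (15 mm above the light box's top); fixed on the light box at x -75, y -85 mm from its centre. The screw's head reaches 9 mm above this point.
- clip_post (a point): Thumb post of the clip, a plain upright steel pin of 14 mm diameter rising 40 mm from the strip, 62 mm from the pivot; the point is on its axis, 25 mm above the strip's middle, 85 mm above the table; the post's top is at 100 mm. Pushing the post sideways swings the clip.
- clip_foot (a point): Lowest point of the round-bottomed foot (8 mm radius) under the clip's tip, 88 mm from the pivot. The clip is a flat steel strip 16 mm wide, 3 mm thick, 102 mm long from the pivot, its underside 8 mm above the plate; sprung downward, with the foot 1.5 mm lower than the plate's top until it rides up the plate's edge on its own, then pressing with about 2 N.
- clip_arm: The clip's strip with post and foot; origin at the pivot, x along the strip towards its tip, z up.
- clip (a joint): Clip angle about the vertical pivot, rad, counter-clockwise from above positive. At 0 the strip points along the light box's +x beside the plate, clear of it; the foot meets the plate's edge at about 0.3; from about 0.6 up to the stop at 1.3 it is well on the plate. It stays where it is left; about 1 N at the post moves it, some 4 N as it climbs the edge.
- switch_box: Fixed grey box, 90 (x) x 70 (y) x 50 mm high, with one steel bat toggle in the middle of its top; origin at the centre of its underside. The bat swings in the box's x-z plane. It may stand to the left or right of the light box, turned any way.
- bat_tip (a point): Free end of the bat, 80 mm from its pivot, which lies 52 mm above the table over the switch box's centre. The bat is round, 11 mm in diameter near the pivot, growing to 19 mm near the end.
- bat (a joint): Bat angle from upright, rad: -0.45 leaning to the box's -x side (off, as found), +0.45 leaning to its +x side (on). An over-centre spring holds it at either stop; about 2 to 3 N at the end moves it, and once past upright it snaps over by itself.
- dimmer_box: Fixed grey box like the switch box (90 x 70 x 50 mm), with a round black knob 48 mm across and 28 mm tall on top instead of a toggle; on the other side of the light box. Origin at the centre of its underside. Not to be used.
- paint_jar: Loose closed paint jar, 64 mm diameter, 85 mm tall, standing beyond the boxes; origin at the centre of its underside. Leave alone.
- brush_pot: Loose clear pot of brushes, 84 mm diameter, about 180 mm tall with the brushes, standing beyond the boxes; origin at the centre of its underside. Leave alone.
There are look-alikes about, which are no part of the job. Leave any pink or red look-alike of the switch_box alone. Of the things like the plate, leave any that is yellow; of the rest the smaller one is meant.

How it is judged:
By the outcome, as a careful person would: the job done as asked, in the order asked, and still so for the second after the job is handed in, with the robot touching nothing.
It also fails if it takes over 45 s, if anything falls off the work surface, if the arm or the gripper's body presses on something with over 40 N, if the wrist force passes 120 N, or if a joint passes its speed limit or range.

## Working session

There is one attempt and no reset: what is moved stays moved. The work goes in short steps, Python scripts to look and compute and a tool call to move; the robot and the scene stay as the last step left them, time stands still between calls to the robot, and variables do not carry over. Pictures are saved under pics/ and viewed, at most 10 in all, crops included, and the job is handed in when it is done.

Besides the shell and the picture viewer there is one more tool, called after ">>>" as name(argument=value, ...) on one line, values as JSON. arm_command: Moves the arm, as the interface text tells. Its arguments: {"type":"object","properties":{"plan":{"type":"array","items":{"type":"array"}},"grip":{"type":"number"}},"required":["plan"]}

```bash
mkdir -p pics; python3 - <<'E'
from bench import ctrl, optics
import cv2, numpy as np
for n in ("scene","top"):
    im=optics.capture(n); cv2.imwrite(f"pics/{n}0.png",cv2.cvtColor(im,cv2.COLOR_RGB2BGR))
    for l in ("light_box","plate","clip_post","switch_box","bat_tip","dimmer_box","paint_jar","brush_pot","clip_arm"):
        print(n,l,[(np.round(d["bbox"]).tolist(),round(d["conf"],2)) for d in optics.search_frame(n,l)][:4])
    print(optics.get_calibration(n))
print(ctrl.read_state(), ctrl.tcp_to_tips)
a=cv2.imread("pics/top0.png");cv2.imwrite("pics/top0b.png",cv2.resize(a,(800,600)))
a=cv2.imread("pics/scene0.png");cv2.imwrite("pics/scene0b.png",cv2.resize(a,(800,600)))
E
```

```text
scene light_box [([224.0, 256.0, 141.0, 130.0], 0.69)]
scene plate [([224.0, 247.0, 78.0, 62.0], 0.89), ([397.0, 208.0, 83.0, 61.0], 0.7), ([230.0, 121.0, 51.0, 32.0], 0.57)]
scene clip_post [([206.0, 210.0, 37.0, 18.0], 0.49)]
scene switch_box [([236.0, 149.0, 34.0, 43.0], 0.91), ([146.0, 170.0, 35.0, 46.0], 0.72)]
scene bat_tip [([149.0, 157.0, 15.0, 21.0], 0.57)]
scene dimmer_box [([353.0, 301.0, 46.0, 51.0], 0.9)]
scene paint_jar [([294.0, 355.0, 25.0, 42.0], 0.72)]
scene brush_pot [([90.0, 202.0, 50.0, 63.0], 0.96)]
scene clip_arm [([209.0, 209.0, 39.0, 18.0], 0.57)]
{'K': array([[487.84119318,   0.        , 256.55889674],
       [  0.        , 487.84119318, 191.031165  ],
       [  0.        ,   0.        ,   1.        ]]), 'rvec': array([ 1.18954366,  2.41980487, -0.90343506]), 'tvec': array([ 0.27535404, -0.21086834,  1.52535669])}
top light_box []
top plate [([260.0, 142.0, 50.0, 59.0], 0.98), ([174.0, 278.0, 78.0, 67.0], 0.9), ([366.0, 274.0, 54.0, 62.0], 0.74)]
top clip_post [([289.0, 160.0, 19.0, 26.0], 0.71)]
top switch_box [([366.0, 212.0, 38.0, 39.0], 0.96), ([367.0, 1
[... 649 characters left out ...]
)}
{'clock': 1.0, 'joint_positions': array([ 6.31340411e+01,  9.07534489e+00,  9.14985084e+01, -2.16854133e-04,
        7.94229197e+01, -1.20373507e+01]), 'qvel': array([-0.01994743, -0.00723022,  0.06632105, -0.02536031, -0.00678896,
       -0.01404488]), 'joint_efforts': array([ 3.77629895e-04, -3.85578668e+01, -3.22371197e+01,  7.03078159e-02,
        3.07080103e-02, -3.96932126e-05]), 'ee_pos': array([0.14717938, 0.55585296, 0.23162911]), 'orientation': array([1.79996888e+02, 8.81464223e-04, 1.65171432e+02]), 'contact_force': array([0.02146407, 1.24682459, 0.06727954]), 'wrist_torque': array([-0.01712059, -0.00387179, -0.00098632]), 'finger_force': 0.0, 'width': 0.9971959187424336} 0.017
```

View pics/top0b.png

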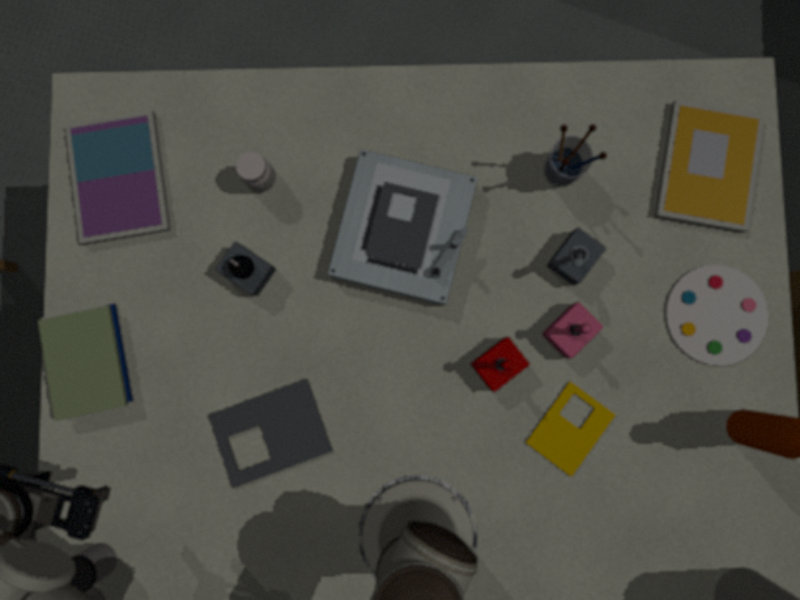

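View pics/scene0b.png

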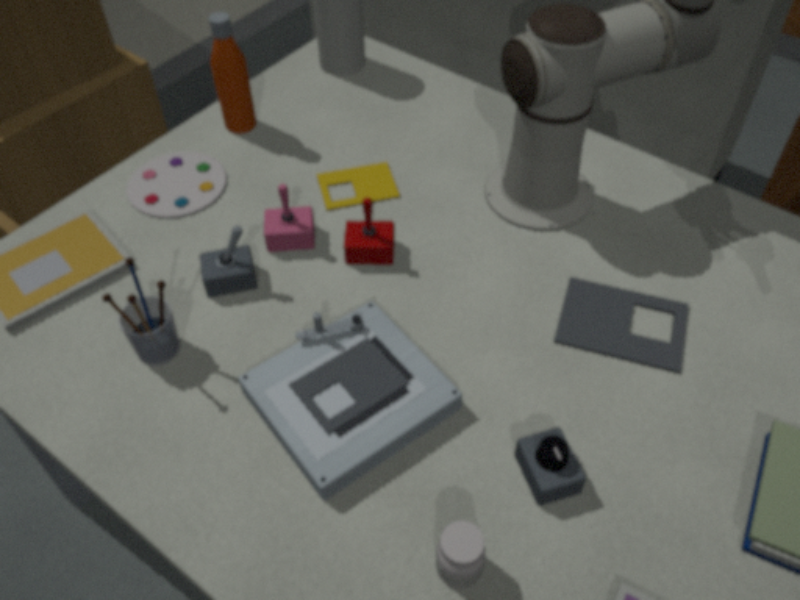

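Candidates (in the 800 px top view):
- **Switch:** grey box with bat (577,256), pink (574,330), red (500,364). I choose the grey one.
- **Plate:** grey one on the light box (405,225), large grey one on the table (270,432), yellow (570,428), orange board (710,165). I choose the one on the light box.
- **Dimmer:** (245,268).
- **Clip:** at (445,255), pivot towards the lower right.

Next I'll check these in one close crop.

```bash
python3 - <<'E'
import cv2, numpy as np
a=cv2.imread("pics/top0.png"); b=cv2.imread("pics/scene0.png")
f=lambda im,x,y,w,h,W,H: cv2.convertScaleAbs(cv2.resize(im[y:y+h,x:x+w],(W,H),interpolation=cv2.INTER_CUBIC),alpha=1.6)
L=f(a,205,92,110,110,550,550); R=f(a,343,140,50,50,250,250); S=f(b,120,140,50,60,250,300)
cv2.imwrite("pics/crop1.png",np.hstack([L,np.vstack([R,S])]))
E
```

```text
(no output)
```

View pics/crop1.png

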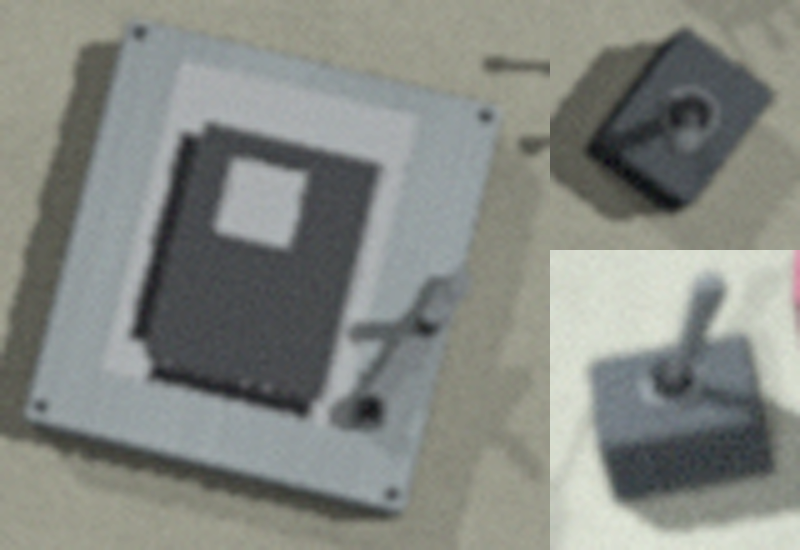

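```bash
cat > h.py <<'E'
from bench import ctrl, optics
import cv2, numpy as np
from scipy.optimize import least_squares
def proj(n,P):
    c=optics.get_calibration(n); return cv2.projectPoints(np.array(P,float).reshape(-1,1,3),c["rvec"],c["tvec"],c["K"],None)[0][:,0]
def ray(n,uv,z):
    c=optics.get_calibration(n);R=cv2.Rodrigues(c["rvec"])[0];o=-R.T@c["tvec"];d=R.T@np.linalg.inv(c["K"])@[*uv,1];return o+d*(z-o[2])/d[2]
def pose(p,L):
    c,s=np.cos(p[2]),np.sin(p[2]);L=np.array(L,float);return np.c_[p[0]+c*L[:,0]-s*L[:,1],p[1]+s*L[:,0]+c*L[:,1],L[:,2]]
def fit(obs,L,p0):
    r=least_squares(lambda p:np.concatenate([(proj(n,pose(p,L))-uv).ravel() for n,uv in obs.items()]),p0,loss="soft_l1");return r.x,np.round(r.fun.reshape(-1,2),1)
E
python3 - <<'E'
from h import *
c5=lambda pts,ox,oy,bx,by:(np.array(pts,float)-[ox,oy]-2)/5+[bx,by]
# light box: order (+x+y),(+x-y),(-x-y),(-x+y)
top=c5([(130,22),(500,100),(405,515),(25,412)],0,0,205,92)
sc=np.array([(325,490),(243,380),(372,303),(460,392)])*.64
hx,hy=.13,.12;L=[(hx,hy,.045),(hx,-hy,.045),(-hx,-hy,.045),(-hx,hy,.045)]
for o in ({"top":top},{"top":top,"scene":sc},{"scene":sc}):
    p,r=fit(o,L,[.55,0,-.2]);print("LB",p,r.tolist())
p,_=fit({"top":top,"scene":sc},L,[.55,0,-.2])
print("pivot",pose(p,[(-.075,-.085,.06)]))
for t in (0,.1,.2):
  q=pose(p,[(-.075+.102*np.cos(t),-.085+.102*np.sin(t),.06),(-.075+.062*np.cos(t),-.085+.062*np.sin(t),.1),(-.075,-.085,.069)])
  print(t,"tip,posttop,pivot in crop",(((proj("top",q)-[205,92])*5+2)).round().tolist())
# switch: corners image top,right,bottom,left
st=c5([(685,30),(775,97),(680,208),(592,150)],550,0,343,140)
for k in range(3): print(ray("top",st[k],.05))
ss=c5([(592,365),(748,338),(772,470-58),(612,445)],550,250,120,140)
for k in range(4): print("s",ray("scene",ss[k],.05))
bt=c5([(688,137)],550,0,343,140)[0]; bs=c5([(710,285)],550,250,120,140)[0]
print("tip",ray("top",bt,.124),ray("scene",bs,.124))
for n in("top","scene"):
  for d in (optics.capture(n) is None) or optics.trace(n,"bat_tip"): print(n,d["bbox"],d["conf"])
E
```

```text
LB [ 0.60252995  0.01839138 -0.25581877] [[-0.5, -1.8], [1.2, 0.5], [0.2, -0.5], [-0.6, 1.3]]
LB [ 0.60304868  0.02125618 -0.24659849] [[-1.9, -1.7], [-0.1, -0.0], [-0.2, -0.9], [-1.3, 1.6], [-0.6, -0.4], [-3.7, -1.4], [-0.4, -2.7], [3.2, 0.1]]
LB [ 0.6038979   0.02334241 -0.24290176] [[0.2, 0.5], [-3.4, -0.5], [-0.2, -2.1], [3.7, 0.5]]
pivot [[ 0.50956848 -0.04286443  0.06      ]]
0 tip,posttop,pivot in crop [[407.0, 243.0], [395.0, 294.0], [369.0, 404.0]]
0.1 tip,posttop,pivot in crop [[391.0, 240.0], [385.0, 292.0], [369.0, 404.0]]
0.2 tip,posttop,pivot in crop [[374.0, 238.0], [374.0, 291.0], [369.0, 404.0]]
[ 0.58969443 -0.32054007  0.05      ]
[ 0.54786961 -0.37306892  0.05      ]
[ 0.48140379 -0.31353749  0.05      ]
s [ 0.55463261 -0.36916191  0.05      ]
s [ 0.48706292 -0.31510806  0.05      ]
s [ 0.51929739 -0.26408491  0.05      ]
s [ 0.58908412 -0.31559972  0.05      ]
tip [ 0.51370371 -0.30043528  0.124     ] [ 0.51600054 -0.29735472  0.124     ]
top [372.2, 209.2, 13.1, 6.9] 0.55
top [325.9, 233.0, 5.2, 4.6] 0.53
top [369.6, 165.6, 10.8, 8.1] 0.44
scene [182.6, 127.8, 4.7, 17.7] 0.57
```

>>> arm_command(plan=[[[-1,-0.98,0],[0,0,0]],[[-1,-0.98,0],[0,0,0]],[[-1,-0.98,0],[0,0,0]],[[-1,-0.98,0],[0,0,0]],[[-1,-0.98,0],[0,0,0]]], grip=0)

```text
clock: 1.82
ee_pos: [0.2914, 0.313, 0.2318]
orientation: [180.0, 0.0, 165.0]
contact_force: [-0.5, 0.3, -0.0]
width: 0.48
finger_force: 0.0
```

>>> arm_command(plan=[[[-1,-0.98,0],[0,0,0]],[[-1,-0.98,0],[0,0,0]],[[-1,-0.98,0],[0,0,0]],[[-1,-0.98,0],[0,0,0]],[[-1,-0.98,0],[0,0,0]]])

```text
clock: 2.45
ee_pos: [0.4347, 0.0718, 0.2319]
orientation: [-180.0, 0.0, 165.0]
contact_force: [0.6, 0.4, -0.1]
width: 0.002
finger_force: 0.0
```

>>> arm_command(plan=[[[-0.75,-0.74,0],[0,0,0.2]],[[-0.75,-0.74,0],[0,0,0.4]],[[-0.75,-0.74,0],[0,0,0.6]],[[-0.75,-0.74,0],[0,0,0.8]],[[-0.75,-0.74,0],[0,0,1]],[[-0.75,-0.74,0],[0,0,1]],[[-0.75,-0.74,0],[0,0,1]],[[-0.75,-0.74,0],[0,0,1]],[[-0.75,-0.74,0],[0,0,1]],[[-0.75,-0.74,0],[0,0,1]]])

```text
clock: 3.7
ee_pos: [0.5406, -0.1069, 0.2316]
orientation: [-180.0, 0.0, 75.2]
contact_force: [-0.2, 0.3, -0.0]
width: 0.004
finger_force: 0.0
```

```bash
python3 - <<'E'
from h import *
s=ctrl.read_state(); print(s["clock"],s["ee_pos"],s["orientation"],s["joint_positions"],s["width"])
im=optics.capture("wrist"); print(optics.get_calibration("wrist"))
cv2.imwrite("pics/w1.png",cv2.convertScaleAbs(cv2.resize(cv2.cvtColor(im,cv2.COLOR_RGB2BGR),(800,600)),alpha=1.4))
for l in("clip_post","clip_arm","plate","light_box"):print(l,[(np.round(d["bbox"]).tolist(),round(d["conf"],2)) for d in optics.search_frame("wrist",l)][:3])
E
```

```text
3.7 [ 0.54064128 -0.10694229  0.2315883 ] [-1.79997463e+02  1.58606258e-04  7.52206099e+01] [-2.37543758e+01  5.54878338e+00  9.53751718e+01 -5.62571052e-04
  7.90785257e+01 -8.97487909e+00] 0.0043518367517705716
{'K': array([[343.49654145,   0.        , 261.88989262],
       [  0.        , 343.49654145, 194.91600587],
       [  0.        ,   0.        ,   1.        ]]), 'hand_eye': array([[-5.77259882e-04, -9.63222332e-01, -2.68705052e-01,
         7.57451109e-02],
       [ 9.99999713e-01, -4.24005695e-04, -6.28376583e-04,
        -9.41035230e-04],
       [ 4.91333886e-04, -2.68705337e-01,  9.63222301e-01,
        -1.52850249e-01],
       [ 0.00000000e+00,  0.00000000e+00,  0.00000000e+00,
         1.00000000e+00]])}
clip_post [([264.0, 143.0, 94.0, 44.0], 0.79)]
clip_arm [([259.0, 141.0, 112.0, 52.0], 0.59), ([294.0, 86.0, 290.0, 172.0], 0.39)]
plate [([58.0, 368.0, 116.0, 31.0], 0.8), ([293.0, 47.0, 172.0, 94.0], 0.57)]
light_box [([294.0, 84.0, 290.0, 169.0], 0.73), ([264.0, 360.0, 14.0, 13.0], 0.56)]
```

View pics/w1.png

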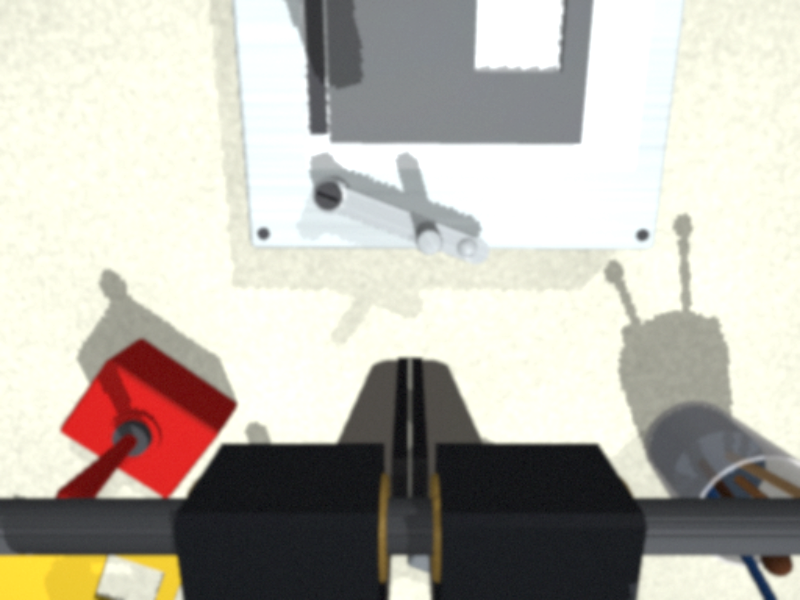

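The wrist view shows the pivot screw (328,195), the post top disc (429,240) and the strip tip (482,250). The plate's -y edge is at row 143, and the clip sits at a negative angle. I'll refine these numbers.

```bash
cat >> h.py <<'E'
from scipy.spatial.transform import Rotation as Ro
def wray(uv,z,ee,rpy):
    c=optics.get_calibration("wrist");H=c["hand_eye"];R=Ro.from_euler("xyz",rpy,degrees=True).as_matrix()
    o=R@H[:3,3]+ee; d=R@H[:3,:3]@np.linalg.inv(c["K"])@[*uv,1]; return o+d*(z-o[2])/d[2]
E
python3 - <<'E'
from h import *
ee=[.54064,-.10694,.23159];rpy=[180,0,75.22]
w=lambda u,v,z:wray(np.array([u,v])*.64,z,ee,rpy)
pv=w(328,194,.069);po=w(429,240,.1);tip=w(487,250,.0615);a=w(254,246,.045);b=w(652,247,.045);p1=w(330,142,.05);p2=w(580,142,.05)
print("pivot",pv,"post",po,np.linalg.norm((po-pv)[:2]),"tip",tip,np.linalg.norm((tip-pv)[:2]))
d=(b-a)[:2];print("edge",a,b,np.linalg.norm(d),np.degrees(np.arctan2(d[1],d[0])))
d=(p2-p1)[:2];print("plate",p1,p2,np.linalg.norm(d),np.degrees(np.arctan2(d[1],d[0])))
for q in(po,tip):
  d=(q-pv)[:2];print(np.degrees(np.arctan2(d[1],d[0])))
# switch box fit
c5=lambda pts,ox,oy,bx,by:(np.array(pts,float)-[ox,oy]-2)/5+[bx,by]
st=c5([(685,30),(775,97),(680,208)],550,0,343,140);ss=c5([(592,365),(748,338),(772,412),(612,445)],550,250,120,140)
# world: st: (+x+y?) top=.59,-.32 ; use box x=(.79,-.61): corners (+x,+y)=top,( +x,-y)=right,(-x,-y)=bottom,(-x,+y)=left
C=np.array([(.045,.035,.05),(.045,-.035,.05),(-.045,-.035,.05),(-.045,.035,.05)])
r=least_squares(lambda p:np.concatenate([(proj("top",pose(p,C[:3]))-st).ravel(),(proj("scene",pose(p,C[[1,2,3,0]]))-ss).ravel()]),[.536,-.317,-.66])
print(r.x,np.degrees(r.x[2]),r.fun.round(1)); print(pose(r.x,[(-.035,0,.124),(.035,0,.124)]))
E
```

```text
pivot [ 0.50803624 -0.04248927  0.069     ] post [ 0.55794131 -0.07833915  0.1       ] 0.06144697381449825 tip [ 0.5903481  -0.09933166  0.0615    ] 0.10003149809790646
edge [ 0.44896207 -0.06223503  0.045     ] [ 0.69403463 -0.12768881  0.045     ] 0.25366268318110363 -14.953481172873392
plate [ 0.51510041 -0.01421131  0.05      ] [ 0.65926165 -0.05233722  0.05      ] 0.14911755916986402 -14.813695326166343
-35.69201098343927
-34.62793076149748
[ 0.53617212 -0.31692486 -0.66125512] -37.88712731537666 [-1.2 -1.1 -0.3 -0.8  1.2  0.7  0.5 -1.4  1.6 -1.9 -0.1  1.  -1.5  0.7]
[[ 0.50854935 -0.29543108  0.124     ]
 [ 0.56379489 -0.33841864  0.124     ]]
```

>>> arm_command(plan=[[[0,-0.01,0.2],[0,0,0.11]],[[0,-0.01,0.4],[0,0,0.228]],[[0,-0.01,0.6],[0,0,0.228]],[[0,-0.01,0.7],[0,0,0.228]],[[0,-0.01,0.7],[0,0,0.228]]])

```text
clock: 4.58
ee_pos: [0.5373, -0.1058, 0.0899]
orientation: [-179.8, 0.0, 54.7]
contact_force: [0.3, -1.1, 0.2]
width: 0.001
finger_force: 0.0
```

>>> arm_command(plan=[[[0.04,0,0],[0,0,0]],[[0.085,0,0],[0,0,0]],[[0.118,0.007,0],[0,0,-0.067]],[[0.151,0.011,0],[0,0,-0.133]],[[0.185,0.011,0],[0,0,-0.2]],[[0.218,0.008,0],[0,0,-0.267]],[[0.251,0.001,0],[0,0,-0.333]],[[0.283,-0.009,0],[0,0,-0.4]],[[0.283,-0.009,0],[0,0,-0.4]]])

```text
clock: 5.7
ee_pos: [0.5709, -0.0587, 0.0926]
orientation: [179.9, 0.0, 90.7]
contact_force: [-0.3, -0.1, 0.2]
width: -0.001
finger_force: 0.0
```

```bash
python3 - <<'E'
from h import *
s=ctrl.read_state(); print(s["clock"],s["ee_pos"],s["orientation"],s["contact_force"],s["wrist_torque"])
im=optics.capture("wrist")
cv2.imwrite("pics/w2.png",cv2.convertScaleAbs(cv2.resize(cv2.cvtColor(im,cv2.COLOR_RGB2BGR),(800,600)),alpha=1.2))
q=s["ee_pos"][:2]-[.5085,-.0425];a=np.radians(s["orientation"][2]-90);print("strip frame",q@[np.cos(a),np.sin(a)],q@[-np.sin(a),np.cos(a)],np.degrees(a))
E
```

```text
5.7 [ 0.57093016 -0.05868769  0.09259511] [1.79899789e+02 2.89723285e-02 9.06506704e+01] [-0.28332193 -0.05025569  0.24308535] [-0.07488157  0.07738798 -0.02010347]
strip frame 0.06224230072943581 -0.016895605495082164 0.6506704291631706
```

View pics/w2.png

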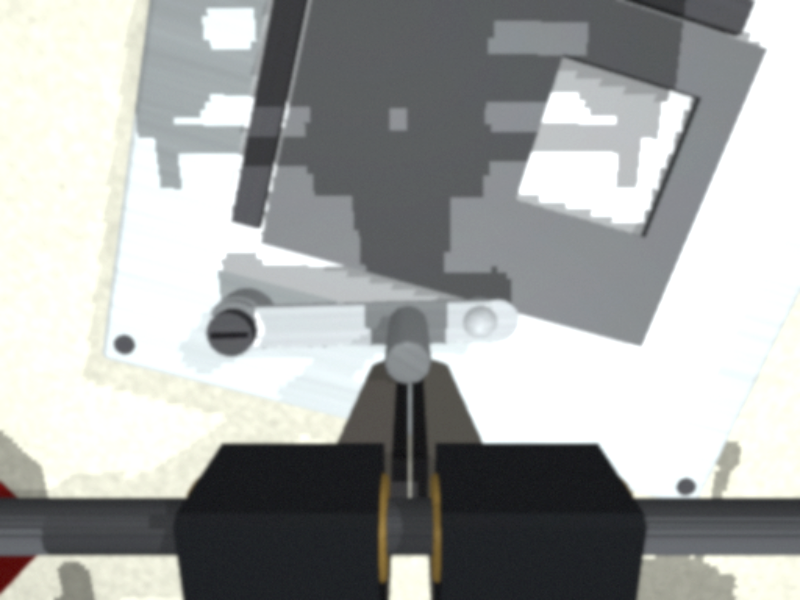

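The clip is at the plate edge (foot at 480,320 px) with the post centred on the fingers. I'll continue the arc, then back off.

>>> arm_command(plan=[[[0.027,0.006,0],[0,0,-0.056]],[[0.055,0.01,0],[0,0,-0.111]],[[0.083,0.011,0],[0,0,-0.167]],[[0.111,0.01,0],[0,0,-0.222]],[[0.139,0.007,0],[0,0,-0.278]],[[0.166,0.001,0],[0,0,-0.333]],[[0.198,-0.009,0],[0,0,-0.4]],[[0.229,-0.023,0],[0,0,-0.467]],[[0.229,-0.023,0],[0,0,-0.467]],[[0.118,0.077,0],[0,0,-0.467]],[[0.118,0.077,-0.3],[0,0,-0.467]],[[0.118,0.077,-0.6],[0,0,-0.467]]])

```text
clock: 7.25
ee_pos: [0.5846, -0.0355, 0.2119]
orientation: [-179.9, -0.2, 132.5]
contact_force: [0.4, 0.5, -0.0]
width: 0.006
finger_force: 0.0
```

```bash
python3 - <<'E'
from h import *
s=ctrl.read_state(); print(s["clock"],s["ee_pos"],s["orientation"],s["contact_force"])
im=optics.capture("wrist")
cv2.imwrite("pics/w3.png",cv2.convertScaleAbs(cv2.resize(cv2.cvtColor(im,cv2.COLOR_RGB2BGR),(800,600)),alpha=1.2))
E
```

```text
7.25 [ 0.58457593 -0.03545739  0.21192424] [-1.79942112e+02 -1.61543477e-01  1.32457235e+02] [ 0.42595938  0.49497642 -0.04168181]
```

View pics/w3.png

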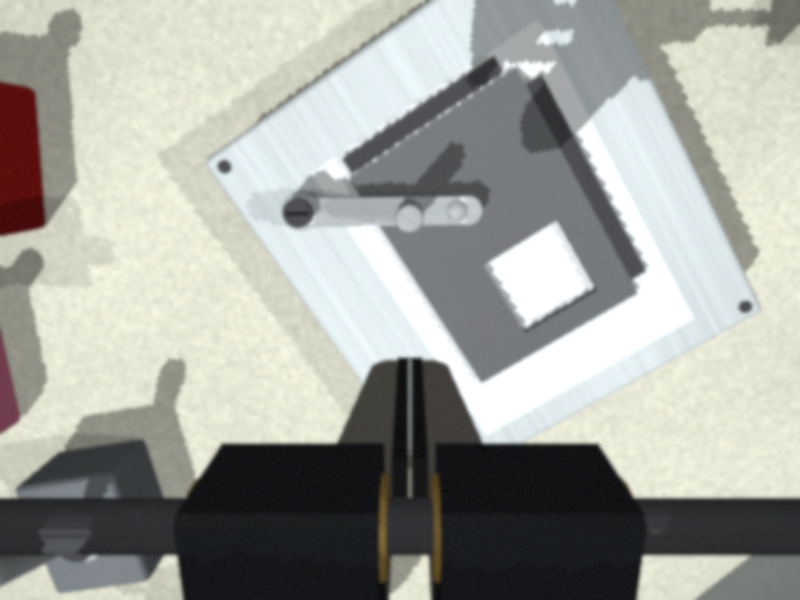

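The clip is now at about 1.0 rad with its foot (457,210 px) well on the plate. The plate is still in its stops. Next is the switch: I'll check the distance from the pink look-alike while moving over.

>>> arm_command(plan=[[[-0.15,-0.31,0],[0,0,0]],[[-0.3,-0.62,0],[0,0,-0.05]],[[-0.5,-0.95,0],[0,0,-0.107]],[[-0.5,-0.95,0],[0,0,-0.107]],[[-0.5,-0.95,0],[0,0,-0.107]]])

```text
clock: 7.92
ee_pos: [0.5126, -0.2393, 0.2114]
orientation: [180.0, -0.0, 142.0]
contact_force: [-0.5, 1.1, 0.5]
width: 0.006
finger_force: 0.0
```

```bash
python3 - <<'E'
from h import *
s=ctrl.read_state(); print(s["clock"],s["ee_pos"],s["orientation"])
print("pink tip",ray("top",(372.2,209.2),.124),"pink box",ray("top",(366,212),.04),"grey",ray("top",(367,164),.04),"pot",ray("top",(370,99),.09))
im=optics.capture("wrist");a=cv2.cvtColor(im,cv2.COLOR_RGB2BGR)
cv2.imwrite("pics/w4.png",cv2.convertScaleAbs(cv2.resize(a,(800,600)),alpha=1.2))
E
```

```text
7.925 [ 0.51264614 -0.23930962  0.21136805] [ 1.79976227e+02 -1.73091214e-02  1.41981139e+02]
pink tip [ 0.39436062 -0.30158274  0.124     ] pink box [ 0.38944197 -0.30489959  0.04      ] grey [ 0.53512604 -0.3132106   0.04      ] pot [ 0.7213754 -0.3163352  0.09     ]
```

View pics/w4.png

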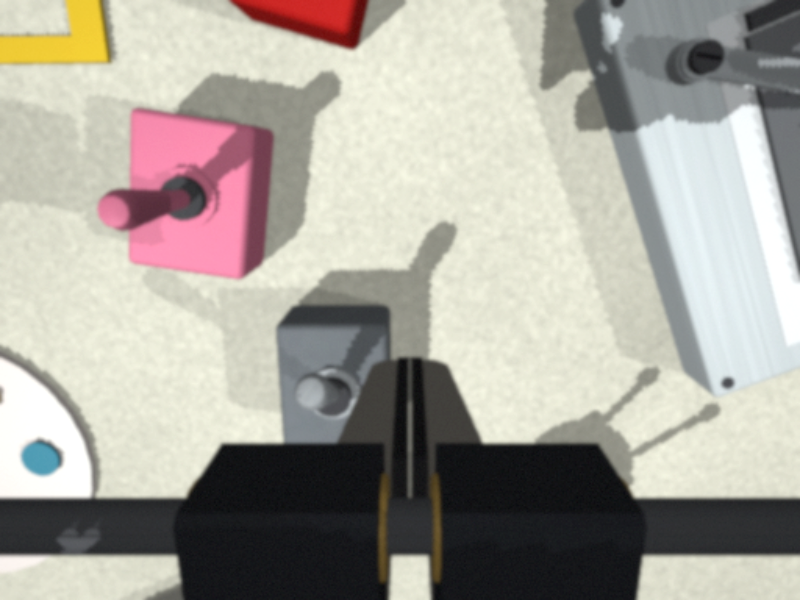

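```bash
python3 - <<'E'
from h import *
ee=np.array([.51265,-.23931,.21137]);rpy=[180,0,141.98]
R=Ro.from_euler("xyz",rpy,degrees=True).as_matrix()
for n,u,v,z in(("tip",318,392,.124),("cL",278,326,.05),("cR",389,322,.05),("collar",340,392,.052),("pinktip",116,210,.12)):
    q=wray(np.array([u,v])*.64,z,ee,rpy);print(n,q,"tool",R.T@(q-ee))
E
```

```text
tip [ 0.51217104 -0.29586661  0.124     ] tool [-0.03445795 -0.04485007  0.08737   ]
cL [ 0.4820485  -0.31831591  0.05      ] tool [-0.02455489 -0.0810891   0.16137   ]
cR [ 0.52208697 -0.26298937  0.05      ] tool [-0.0220194  -0.01284193  0.16137   ]
collar [ 0.53877398 -0.3159115   0.052     ] tool [-0.06776202 -0.04425562  0.15937   ]
pinktip [ 0.38944426 -0.31107803  0.12      ] tool [ 0.05285641 -0.13242546  0.09137   ]
```

>>> arm_command(plan=[[[0.025,-0.228,0],[0,0,0]],[[0.025,-0.228,0.2],[0,0,0]],[[0.025,-0.228,0.4],[0,0,0]],[[0.025,-0.228,0.52],[0,0,0]],[[0.025,-0.228,0.52],[0,0,0]]])

```text
clock: 8.6
ee_pos: [0.4807, -0.2682, 0.1055]
orientation: [179.9, -0.3, 142.3]
contact_force: [-0.6, -0.6, -0.2]
width: -0.001
finger_force: 0.0
```

>>> arm_command(plan=[[[-0.05,0,0],[0,0,0]],[[-0.1,0,0],[0,0,0]],[[-0.15,0,0],[0,0,0]],[[-0.2,0,0],[0,0,0]],[[-0.25,0,0],[0,0,0]],[[-0.3,0,0],[0,0,0]],[[-0.35,0,0],[0,0,0]],[[-0.36,0,0],[0,0,0]],[[-0.2,0,0],[0,0,0]],[[0,0,0],[0,0,0]],[[0,0,-0.3],[0,0,0]],[[0,0.228,-0.52],[0,0,0]]])

```text
clock: 10.1
ee_pos: [0.5077, -0.236, 0.2123]
orientation: [-180.0, 0.0, 142.1]
contact_force: [1.8, -1.0, 0.1]
width: 0.006
finger_force: 0.0
```

>>> arm_command(plan=[[[0.4,0,0],[0,0,0]],[[0.4,0,0],[0,0,0]],[[0.4,0,0],[0,0,0]]])

```text
clock: 10.48
ee_pos: [0.4452, -0.1857, 0.2111]
orientation: [180.0, 0.0, 142.3]
contact_force: [-0.4, -0.1, -0.7]
width: 0.001
finger_force: 0.0
```

```bash
python3 - <<'E'
from h import *
s=ctrl.read_state(); print(s["clock"],s["ee_pos"],s["orientation"])
f=lambda im,x,y,w,h,W,H: cv2.convertScaleAbs(cv2.resize(cv2.cvtColor(im,cv2.COLOR_RGB2BGR)[y:y+h,x:x+w],(W,H),interpolation=cv2.INTER_CUBIC),alpha=1.5)
S=optics.capture("scene");T=optics.capture("top")
cv2.imwrite("pics/fin.png",np.hstack([f(S,60,110,240,220,480,440),f(T,225,90,160,220,320,440)]))
E
```

```text
10.475 [ 0.44520636 -0.18569138  0.2111105 ] [1.79998502e+02 3.44321613e-02 1.42342947e+02]
```

View pics/fin.png

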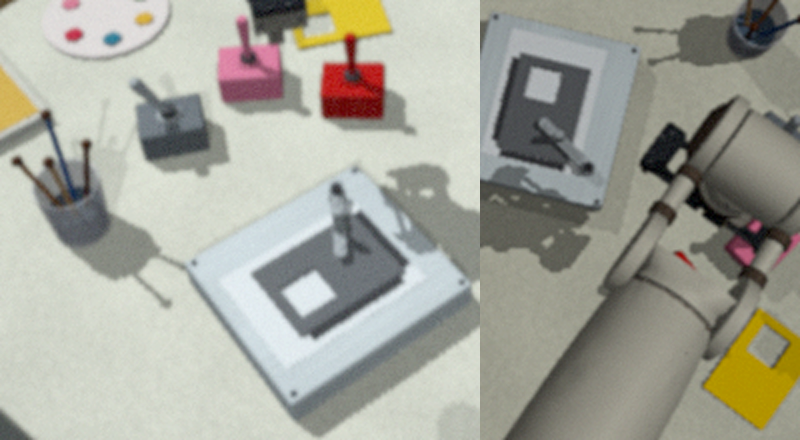

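The bat now leans to the opposite side (tip 138,88 from base 170,110). The clip is on the plate, the plate is in its stops, and nothing else has moved. I'm handing in.

```bash
python3 -c "
from bench import ctrl
print(ctrl.close_job())"
```

```text
the job is handed in; nothing more can be done
None
```

The clip is well onto the stencil plate (about 1.0 rad) with the plate still in its stops, the grey switch box's bat was then flipped to its opposite side, and the job is handed in at about 10.5 s.

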